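# Pop open the label printer's push-push lid

## Robot

A 7-joint arm with a two-finger parallel gripper is mounted at the origin on the work surface. World frame = base frame: x ahead of the robot, y to its left, z up, the work surface at z = 0. Lengths are in mm, angles in rad, forces in N, time in s.
With the tool pointing down it reaches from about 400 to 875 mm from the base axis. Payload 4.4 kg.
Tool frame: the origin (TCP) lies between the finger pads; the fingertips stand 25 mm ahead of it and the grasp point (between the pads) lies 6 mm ahead of it (r.finger_overhang is the distance from the TCP to the fingertips, in mm); x points along the fingers, z is the direction in which the jaws open and shut, and the axes are right-handed (so a half turn about x gives the same grasp; the last joint's range is limited). The gripper opens to 85 mm and grips with 20 to 120 N. Pads are 22 mm wide; open, the fingers measure 114 mm over their backs; the gripper's body (76 mm by 85 mm) begins 54 mm behind the grasp point. The pads swing forward as they close: fully open they stand 13 mm farther back than shut.
Start: joints at [1.038, 0.628, 0.038, 1.517, -0.027, 0.996, -0.02], TCP at [292.547, -580.46, 256.313] pointing down, gripper open.
Joint ranges: [-3.06, 3.06], [-0.37, 2.12], [-1.25, 1.32], [0.18, 2.47], [-1.1, 4.24], [0.23, 1.98], [-2.94, 2.94]. Speed limits (rad/s): [2.57, 2.57, 3.14, 3.14, 3.14, 3.14, 3.14].

## Interface

Orientations are given as a unit quaternion [x, y, z, w].
In Python, from workcell import status, viewer, r gives the robot as it stands.
- The arm moves only by the shell command python3 -m jog 'ROWS' [FORCE]. ROWS is a JSON object of lists of equal length, an entry for each row: "grip": the closure, from -1 (fully open) to 1 (shut), so that 0 is half open; "travel": the shift along the tool's x, y, z in m, a list of three; "dr": the turn, a rotation vector about the tool's x, y, z in rad, a list of three. A call has 1 to 12 rows; each row shifts and turns the commanded pose from where the row before left it, along the tool's axes as they then stand; what a row does not reach is not made up. A row lasts 1/12 s, in which the tool goes at most 41.7 mm and 7.16 degrees, less where a joint would pass 70% of its speed; a pose out of reach is approached as far as the arm can. A call is refused whole if a number of a shift passes 0.0417 or a number of a turn 0.125, either way. A call with a gripper value outside its range is refused whole. The fingers move at their own pace and stop on an object; FORCE is the grip in N (left out, the last holds). Time passes only in rows, so rows that do not move let the fingers close. It gives the time, the measured TCP pose, the force and the opening at its end, in the units of the state.
- status.get_state(): the state, without advancing time (a new reading comes with each control period).
- viewer.snapshot(name): name is "side" or "top" or "wrist"; returns the picture (420x560x3 uint8, blue, green, red); there is no depth.
- viewer.camera_model(name): a dict with "fx", "fy", "cx", "cy" (pixels), "R" (3x3) and "t" (3): a world point X has camera coordinates R X + t. Camera axes: x right, y down, z forward; pixel columns grow to the right and rows downward; lengths in mm; the calibration is good to about 2 mm. A picture is of the moment at which its call begins: read the wrist's pose just before it. camera_model takes no time and is no camera call; for the wrist camera it gives the pose at the moment of the call.
- r.job_done(): hands the job in, once; it reports no verdict.
The state is a dict: "clock": time; "q": joint angles; "qvel": joint speeds; "joint_torque": joint torques, N m; "tcp_pos": TCP position; "eef_rot": TCP orientation; "ft_force": force on the tool from outside, world axes, zero at the start; "wrist_torque": the same for the moment, N m; "width": opening from 0.0 (shut) to 1.0 (fully open).
Only numpy, scipy, OpenCV 4.12 (cv2) and the standard library are available. Lean on these libraries where they do the work, as an engineer would, in place of code of your own. Each camera call takes 0.05 s, during which the arm holds its last target. There are 200 camera calls.

## Task

The pharmacy label printer needs a look at its roll: press once, gently, with a fingertip on the round orange pad of its black lid so that the push-push latch clicks, then take the finger away and let the lid pop up by itself. See that it stays open, do not push it shut again, and leave the printer and the things standing around it where they are: nothing is to be gripped or lifted.

Things in the scene. Friction and masses are not known exactly. Their poses are not given: they have to be found in the camera images.
- printer: Desktop label printer, white plastic, 190 (its x) x 140 (its y) x 95 mm tall (98 mm with the pad), 1.1 to 2.2 kg, standing loose on the counter. Origin: centre of its underside; its front, with the label slot and a label peeping out, faces its own -x; z is up. Its top is the black lid, except for a fixed white hump 34 mm deep along the rear edge.
- press_pad: The round orange pad to press, 30 mm across, standing 3 mm proud of the lid near its front edge and fixed to it. Origin: centre of its underside, on the lid's top face; it moves and tilts with the lid.
- pad_top (a point): Centre of the pad's top face. Lid shut: 70 mm in front (its -x) of the printer's origin on its centre line, 98 mm above the counter, 20 mm behind the lid's front edge. Pressed here the lid sinks against a soft spring, about 2 to 4 N, clicks free after about 5 mm and meets a hard stop after about 8 mm; nothing pops until the finger is withdrawn, then the lid follows it upward.
- lid (a joint): Angle (rad) of the black lid, 150 x 140 x 7 mm, hinged along its rear edge 60 mm behind the printer's origin and 91.5 mm up. about 0 (up to 0.006) = shut and latched, down to -0.06 = pressed in to the stop, positive = open; popped free it springs up within about a second to its stop at 0.55, where its front edge stands about 172 mm above the counter.
- latch (a joint): Sideways position (m) of the small sprung latch pin under the lid, hidden while the lid is shut. 0 = latched. It goes to about +0.005 or more when the latch has clicked free and stays near +0.005 while the lid is open. Pushing the open lid shut again drives it to between -0.005 and -0.008 and latches the lid again.
- amber_bottle: Bystander: amber glass bottle, black cap, 60 mm across, 125 mm tall, loose and upright beside the printer. Origin: centre of its underside.
- tablet_jar: Bystander: amber jar, white cap, 48 mm across, 75 mm tall, loose and upright beside the printer. Origin: centre of its underside.
- medicine_box: Bystander: white carton, 50 x 30 x 85 mm tall, loose and upright beside the printer. Origin: centre of its underside.

How it is judged:
By the outcome, as a careful person would: the job done as asked, in the order asked, and still so for the second after the job is handed in, with the robot touching nothing.
It also fails if it takes over 29 s, if anything falls off the work surface, if the arm or the gripper's body presses on something with over 40 N, if the wrist force passes 120 N, or if a joint passes its speed limit or range.

## Working session

There is one attempt and no reset: what is moved stays moved. The work goes in short steps, Python scripts to look and compute and a shell command to move; the robot and the scene stay as the last step left them, time stands still between calls to the robot, and variables do not carry over. Pictures are saved under pics/ and viewed, about 8 in all and at most 12, crops included, and the job is handed in when it is done.

```bash
mkdir -p pics; cat > h.py <<'E'
import numpy as np, cv2
from workcell import status, viewer, r
def ray(m,u,v,z):
    R=np.array(m["R"]);t=np.array(m["t"])
    c=-R.T@t; d=R.T@np.array([(u-m["cx"])/m["fx"],(v-m["cy"])/m["fy"],1])
    return c+d*(z-c[2])/d[2]
def orange(img,lo=5,hi=18,s=150,v=120):
    h=cv2.cvtColor(img,cv2.COLOR_BGR2HSV)
    m=cv2.inRange(h,(lo,s,v),(hi,255,255))
    n,l,st,ce=cv2.connectedComponentsWithStats(m)
    return [(st[i].tolist(),ce[i].round(1).tolist()) for i in range(1,n) if st[i,4]>25]
E
python3 - <<'E'
from h import *
s=status.get_state(); print({k:np.round(s[k],3).tolist() for k in s})
ims=[]
for n in ["top","side"]:
    im=viewer.snapshot(n); m=viewer.camera_model(n); cv2.imwrite(f"pics/{n}0.png",im)
    print(n,(-np.array(m["R"]).T@m["t"]).round(), m["fx"])
    for b in orange(im): print(b, ray(m,*b[1],98).round(1))
E
```

```text
{'clock': 0.0, 'q': [1.038, 0.629, 0.038, 1.518, -0.027, 0.996, -0.02], 'qvel': [-0.0, -0.002, 0.0, -0.0, 0.001, 0.001, -0.002], 'joint_torque': [0.001, -56.341, 1.227, -19.344, 0.011, 0.011, -0.0], 'tcp_pos': [292.287, -579.905, 255.369], 'eef_rot': [0.371, 0.603, -0.37, 0.601], 'ft_force': [-0.626, -0.076, 0.157], 'wrist_torque': [-0.089, -0.07, 0.012], 'width': 0.998}
top [ 432.   48. 1058.] 457.8398828647458
([390, 251, 14, 14, 154], [396.5, 257.9]) [ 549.1 -187.1   98. ]
side [184. 686. 835.] 503.30347535531837
([358, 158, 9, 6, 43], [362.1, 160.0]) [ 547.5 -185.8   98. ]
```

View pics/top0.png

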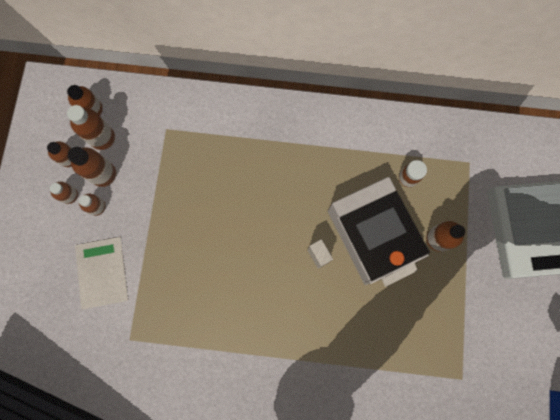

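View pics/side0.png

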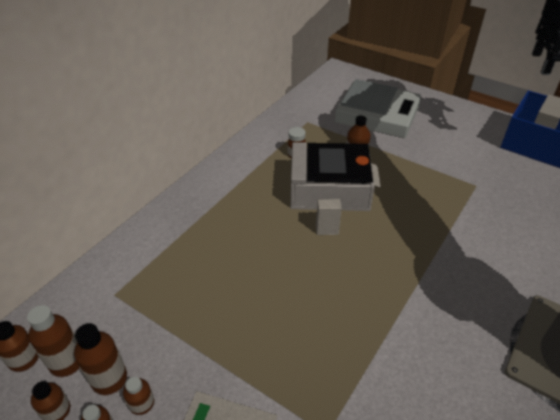

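The top view shows the printer turned in the image, with the orange pad at (397,258), the bottle cap at (458,231), the jar at (416,170) and the carton at (320,252). In the side view the pad is at (362,160). The two pad estimates agree to 2 mm at z = 98, and the lid is shut. Next I work out the approach in tool axes.

```bash
python3 - <<'E'
from h import *
from scipy.spatial.transform import Rotation as Ro
s=status.get_state(); R=Ro.from_quat(s["eef_rot"]).as_matrix(); print(R.round(3), r.finger_overhang)
m=viewer.camera_model("top")
for n,u,v,z in [("lidFL",372,282,95),("lidFR",428,256,95),("humpL",331,210,95),("humpR",390,180,95),("bottlecap",458,231,125),("jarcap",416,170,75),("box",319,247,85)]: print(n,ray(m,u,v,z).round())
d=np.array([548.5,-186.5,230])-s["tcp_pos"]; print("tool delta",(R.T@d).round(1))
E
```

```text
[[-0.001  0.893  0.45 ]
 [ 0.002  0.45  -0.893]
 [-1.    -0.    -0.002]] 25.0
lidFL [ 494. -140.   95.]
lidFR [ 561. -254.   95.]
humpL [636. -41.  95.]
humpR [ 717. -163.   95.]
bottlecap [ 616. -303.  125.]
jarcap [ 753. -224.   75.]
box [555. -24.  85.]
tool delta [  25.9  405.9 -236. ]
```

```bash
python3 -m jog '{"grip":[1,1,1,1,1,1,1,1,1,1,1,1],"travel":[[0,0.03,-0.0175],[0,0.03,-0.0175],[0,0.03,-0.0175],[0,0.03,-0.0175],[0,0.03,-0.0175],[0,0.03,-0.0175],[0,0.03,-0.0175],[0,0.03,-0.0175],[0,0.03,-0.0175],[0,0.03,-0.0175],[0,0,0],[0,0,0]],"dr":[[0,0,0],[0,0,0],[0,0,0],[0,0,0],[0,0,0],[0,0,0],[0,0,0],[0,0,0],[0,0,0],[0,0,0],[0,0,0],[0,0,0]]}' 20
python3 - <<'E'
from h import *
from scipy.spatial.transform import Rotation as Ro
m=viewer.camera_model("wrist"); s=status.get_state(); im=viewer.snapshot("wrist"); cv2.imwrite("pics/w1.png",im)
R=Ro.from_quat(s["eef_rot"]).as_matrix(); print(s["clock"],s["width"],s["ft_force"],(-np.array(m["R"]).T@m["t"]).round())
for b in orange(im):
    p=ray(m,*b[1],98); print(b,p.round(1),(R.T@(p+[0,0,132]-s["tcp_pos"])).round(1))
E
```

```text
clock: 1.1
tcp_pos: [483.1, -286.4, 256.0]
eef_rot: [0.37, 0.603, -0.369, 0.603]
ft_force: [0.2, -0.9, 0.4]
width: 0.004
1.1 0.004057453708186128 [ 0.19450828 -0.90789968  0.40678432] [ 548. -253.  374.]
([192, 55, 36, 40, 1087], [209.5, 74.6]) [ 548.2 -186.5   98. ] [ 26.1 103.5 -59.3]
([338, 57, 51, 49, 1559], [358.7, 83.7]) [ 596.9 -296.5   98. ] [26.  96.8 60.8]
```

View pics/w1.png

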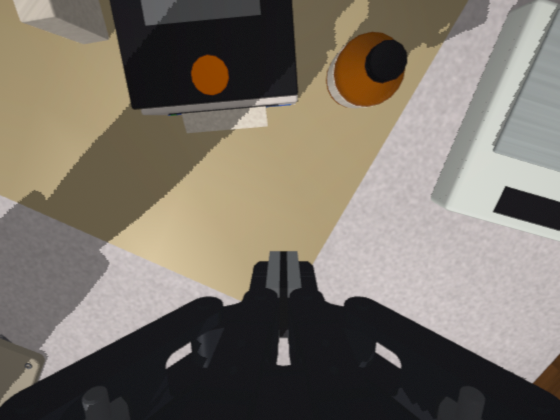

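The wrist view shows the pad at (209,75), in agreement with the overview to within 1 mm. The bottle is to its right at (370,70) and the fingers are shut. I go over the pad, then partway down.

```bash
python3 -m jog '{"grip":[1,1,1,1,1,1,1,1,1,1,1,1],"travel":[[0,0.026,-0.0148],[0,0.026,-0.0148],[0,0.026,-0.0148],[0,0.0255,-0.0149],[0.02,0,0],[0.025,0,0],[0.025,0,0],[0.025,0,0],[0.015,0,0],[0,0,0],[0,0,0],[0,0,0]],"dr":[[0,0,0],[0,0,0],[0,0,0],[0,0,0],[0,0,0],[0,0,0],[0,0,0],[0,0,0],[0,0,0],[0,0,0],[0,0,0],[0,0,0]]}'
python3 - <<'E'
from h import *
from scipy.spatial.transform import Rotation as Ro
s=status.get_state(); R=Ro.from_quat(s["eef_rot"]).as_matrix()
m=viewer.camera_model("wrist");im=viewer.snapshot("wrist"); cv2.imwrite("pics/w2.png",im)
print((R.T@(np.array([548.2,-186.5,123])-s["tcp_pos"])).round(1),s["ft_force"])
for b in orange(im): print(b,ray(m,*b[1],98).round(1))
E
```

```text
clock: 2.15
tcp_pos: [547.7, -191.1, 147.2]
eef_rot: [0.371, 0.601, -0.371, 0.602]
ft_force: [0.0, 0.4, 0.2]
width: 0.0
[24.2  2.4 -3.9] [0.01201355 0.38432484 0.22614896]
([434, 0, 21, 9, 52], [442.2, 4.5]) [ 688.9 -201.9   98. ]
([404, 172, 10, 43, 131], [407.0, 191.1]) [ 607.6 -235.6   98. ]
([433, 177, 100, 85, 5588], [479.2, 219.0]) [ 612.1 -279.9   98. ]
([250, 219, 53, 43, 1545], [274.9, 238.8]) [ 551.  -184.4   98. ]
```

View pics/w2.png

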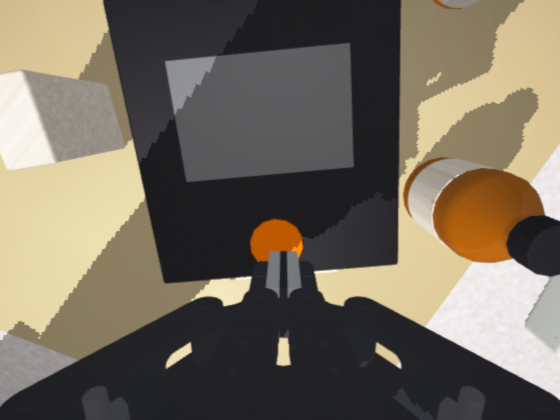

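The fingertips sit just in front of the pad at (276,240), with about 4 mm of lateral error to correct. The bottle and carton are clear. I correct this and descend to about 3 mm above the pad.

```bash
python3 -m jog '{"grip":[1,1,1,1,1,1],"travel":[[0,0.0025,-0.004],[0.008,0,0],[0.008,0,0],[0.005,0,0],[0,0,0],[0,0,0]],"dr":[[0,0,0],[0,0,0],[0,0,0],[0,0,0],[0,0,0],[0,0,0]]}'
```

```text
clock: 2.7
tcp_pos: [547.5, -184.9, 124.7]
eef_rot: [0.371, 0.602, -0.371, 0.602]
ft_force: [-0.1, -0.3, 0.0]
width: 0.001
```

```bash
python3 -m jog '{"grip":[1,1,1,1,1,1],"travel":[[0.001,0,0],[0.001,0,0],[0.001,0,0],[0.001,0,0],[0,0,0],[0,0,0]],"dr":[[0,0,0],[0,0,0],[0,0,0],[0,0,0],[0,0,0],[0,0,0]]}'
```

```text
clock: 3.2
tcp_pos: [547.9, -185.1, 121.5]
eef_rot: [0.371, 0.602, -0.371, 0.602]
ft_force: [-0.8, -1.6, 3.1]
width: -0.006
```

```bash
python3 -m jog '{"grip":[1,1,1,1],"travel":[[0.001,0,0],[0.001,0,0],[0,0,0],[0,0,0]],"dr":[[0,0,0],[0,0,0],[0,0,0],[0,0,0]]}'
```

```text
clock: 3.53
tcp_pos: [547.9, -185.1, 119.3]
eef_rot: [0.371, 0.602, -0.371, 0.602]
ft_force: [-0.7, -2.0, 2.4]
width: -0.0
```

Contact at about 3 N on the soft spring, with the lid sunk about 3.7 mm. I continue in 1 mm steps.

```bash
python3 -m jog '{"grip":[1,1,1,1],"travel":[[0.001,0,0],[0.001,0,0],[0,0,0],[0,0,0]],"dr":[[0,0,0],[0,0,0],[0,0,0],[0,0,0]]}'
```

```text
clock: 3.87
tcp_pos: [547.9, -185.1, 117.3]
eef_rot: [0.371, 0.602, -0.371, 0.602]
ft_force: [-0.3, -1.1, 3.1]
width: -0.001
```

```bash
python3 -m jog '{"grip":[1,1,1,1],"travel":[[0.001,0,0],[0,0,0],[0,0,0],[0,0,0]],"dr":[[0,0,0],[0,0,0],[0,0,0],[0,0,0]]}'
```

```text
clock: 4.2
tcp_pos: [547.8, -185.1, 116.3]
eef_rot: [0.371, 0.602, -0.371, 0.602]
ft_force: [-0.8, -2.1, 3.0]
width: -0.001
```

Sunk 6.7 mm at 3 N, past the 5 mm click depth and short of the 8 mm stop. I add 0.5 mm of margin, then withdraw straight up quickly.

```bash
python3 -m jog '{"grip":[1,1,1,1,1,1,1,1,1,1,1,1],"travel":[[0.0005,0,0],[0,0,0],[-0.015,0,0],[-0.03,0,0],[-0.035,0,0],[-0.035,0,0],[-0.03,0,0],[-0.02,0,0],[0,0,0],[0,0,0],[0,0,0],[0,0,0]],"dr":[[0,0,0],[0,0,0],[0,0,0],[0,0,0],[0,0,0],[0,0,0],[0,0,0],[0,0,0],[0,0,0],[0,0,0],[0,0,0],[0,0,0]]}'
python3 - <<'E'
from h import *
a=viewer.snapshot("wrist"); b=viewer.snapshot("side"); m=viewer.camera_model("side")
b=cv2.resize(b[90:270,220:460],(560,420))
cv2.imwrite("pics/w3.png",cv2.resize(np.hstack([a,b]),(800,300)))
E
```

```text
clock: 5.2
tcp_pos: [547.1, -184.3, 279.2]
eef_rot: [0.371, 0.603, -0.371, 0.601]
ft_force: [0.3, 0.5, -0.7]
width: -0.004
```

View pics/w3.png

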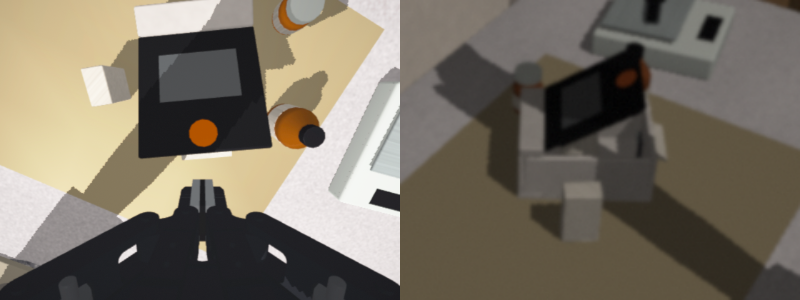

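The lid has popped up: in the side crop on the right it stands tilted with its pad high, near (627,77), and the bottle, jar and carton are upright. I let a second pass, rising a little, and check that it stays open.

```bash
python3 -m jog '{"grip":[1,1,1,1,1,1,1,1,1,1,1,1],"travel":[[-0.01,0,0],[-0.02,0,0],[-0.01,0,0],[0,0,0],[0,0,0],[0,0,0],[0,0,0],[0,0,0],[0,0,0],[0,0,0],[0,0,0],[0,0,0]],"dr":[[0,0,0],[0,0,0],[0,0,0],[0,0,0],[0,0,0],[0,0,0],[0,0,0],[0,0,0],[0,0,0],[0,0,0],[0,0,0],[0,0,0]]}'
python3 - <<'E'
from h import *
P={};u={}
for n in ["wrist","side"]:
    P[n]=viewer.camera_model(n); im=viewer.snapshot(n); cv2.imwrite(f"pics/{n}4.png",im)
    for lo in [(5,18,150,120),(3,14,150,90)]: print(n,orange(im,*lo))
    u[n]=im
b=cv2.absdiff(u["side"],cv2.imread("pics/side0.png")).max(2)>40
cv2.imwrite("pics/c4.png",np.hstack([cv2.resize(u["side"][90:270,220:460],(400,300)),cv2.resize(cv2.merge([b[90:270,220:460].astype(np.uint8)*255]*3),(400,300))]))
m={k:{a:np.array(v).tolist() for a,v in P[k].items()} for k in P}
import json; json.dump(m,open("cam4.json","w"))
E
```

```text
clock: 6.3
tcp_pos: [547.9, -184.9, 320.7]
eef_rot: [0.371, 0.602, -0.371, 0.602]
ft_force: [0.1, -0.2, 0.4]
width: -0.002
wrist [([377, 7, 34, 44, 409], [386.8, 35.7]), ([373, 152, 39, 47, 1180], [391.0, 175.1]), ([266, 161, 34, 32, 865], [282.7, 176.3])]
wrist [([377, 15, 34, 36, 75], [389.1, 39.2]), ([375, 148, 43, 49, 325], [399.3, 158.9]), ([266, 160, 34, 33, 883], [282.6, 176.1]), ([373, 166, 12, 28, 36], [376.1, 179.6]), ([541, 367, 19, 32, 281], [552.9, 383.5])]
side []
side []
```

View pics/c4.png

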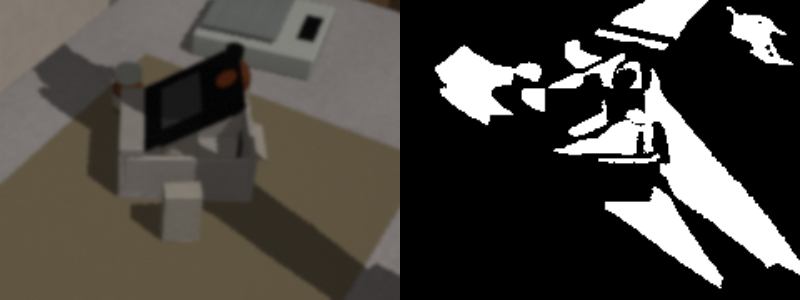

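The lid is still open after a second, with the pad in the crop at (227,77), which is (356,136) in the full image. The difference image shows only the lid and shadows changed; the carton and printer base edges did not. I triangulate the pad, then hand in if its height fits.

```bash
python3 - <<'E'
from h import *
import json
m=json.load(open("cam4.json")); pr=lambda c:np.array([[c["fx"],0,c["cx"]],[0,c["fy"],c["cy"]],[0,0,1]])@np.c_[c["R"],c["t"]]
X=cv2.triangulatePoints(pr(m["wrist"]),pr(m["side"]),np.array([[282.7],[176.3]]),np.array([[356.2],[136.2]])); X=(X[:3]/X[3]).ravel()
print(X.round(1),"expected height",91.5+130*np.sin(.55)+6.5*np.cos(.55))
if 150<X[2]<180: r.job_done(); print("handed in",status.get_state()["clock"])
E
```

```text
[ 565.8 -175.5  164.7] expected height 164.9907491543725
the job is handed in; nothing more can be done
the job is handed in; nothing more can be done
```

I pressed the orange pad once with the closed fingertips, then lifted the fingers straight up. The lid popped open by itself and was still open at my last look about a second later, so I handed the job in at about 6.4 s. The press peaked at about 3 N and went roughly 7 mm deep.

- **Lid angle:** the pad's height worked out from two camera views is 164.7 mm, against 165.0 mm expected with the lid at its 0.55 rad stop. I read the side-view pixel by eye because the colour mask found nothing in the shadow there.
- **Printer and bystanders:** the before/after side image shows changes only at the lid and in the shadows. The carton and the printer's base edges did not change, the bottle and jar are upright, and nothing was gripped.
- **Robot:** at the end the fingertips were about 295 mm above the counter, clear of everything, with the wrist force at about zero.
- **Not seen directly:** the latch pin cannot be seen, so the click is inferred from the lid popping and staying open.

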